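Set the label dispenser's blank selector by counting clicks, then feed

TASK

Set the bench label dispenser to the label length for the meal crates: turn its blank round selector anticlockwise all the way to its end stop, without straining the stop, then clockwise exactly four clicks from there, and let go of it. Then press the green feed button fully in and release it; do not feed a label at any other setting, and leave the two cans and the jar where they stand.

Things in the scene. Friction and masses are not known exactly. Their poses are not given: they have to be found in the camera images.
- dispenser: Grey bench label dispenser, fixed to the bench: a box 280 (x) x 240 (y) x 70 mm tall. Origin: centre of its underside; x points from the aluminium control panel (robot side) to the roll of blank labels at the rear. The roll with its brackets takes up x +36 to +135, y -80 to +80 mm, up to 168 mm high. Selector and button stand on the box's top.
- selector_axis (a point): Centre of the selector knob's top face, on its vertical axis, 108 mm above the bench; belongs to the housing, does not turn. The knob is plain black and round with a ribbed rim, 52 mm in diameter, its side wall from 74 to 108 mm above the bench, no pointer or mark, alike all round: its present setting cannot be seen.
- selector_foot (a point): Point on the knob's axis, 70 mm above the bench. Eight evenly spaced detents within half a turn; a firm stop 0.05 rad beyond the first and last. The resisting moment rises fast to about 0.4 N m out of a detent, falls to nothing halfway, then reverses: the knob pulls on into the next detent and stays when let go. Starts 2 to 6 clicks clockwise (seen from above) of the anticlockwise stop.
- stop_tab (a point): Tab on the ring that carries both end stops, hidden in the housing 12 mm in dispenser +x from the knob's axis, 52 mm above the bench; x axis along the dispenser's x when unstrained. Sprung at 8 N m per rad: a knob forced on a stop turns it along. Turned by 0.12 rad (a push of some 1.2 N m, 1.4 mm at the tab) it is strained: a failure. 0.6 to 0.9 N m is safe, and plainly more than any click.
- setting_pin (a point): Tip of the small length setting pin, 6 mm thick, hidden in the housing. The selector shifts it in the dispenser's +x, 0.5 mm per clockwise click: at pin_zero when the knob rests in the first detent (at the anticlockwise stop), 2.0 mm beyond at four clicks, 3.5 mm at the other stop. A click is less than one pose reading shows.
- pin_zero (a point): Fixed point in the housing where the setting pin's tip stands at zero clicks: on the knob's axis, 35 mm above the bench. Axes as the dispenser's.
- feed_button (a joint): Travel of the green feed button: 0 out, 0.006 m fully in; sprung, about 1.5 N to start and 5 N fully in.
- feed_button_top (a point): Centre of the green button's top face, diameter 26 mm, 92 mm above the bench when out; it sits in a black collar of 42 mm diameter that ends 82 mm above the bench, 117 mm to the dispenser's -y from the selector's axis.
- can_red: Loose full food can with a red label, diameter 75, height 110 mm, origin at the centre of its underside; must not be moved.
- can_yellow: Loose full food can with a yellow label, diameter 75, height 110 mm, origin at the centre of its underside; must not be moved.
- jar: Loose jar with a red cap, diameter 70, height 100 mm, origin at the centre of its underside; must not be moved.
Not all that is in view belongs to the job. Leave any black or blue look-alike of the can_red alone.

How it is judged (in metres and radians):
On the way, in this order (a step that is already met when the one before it is completed fails the run):
1. the selector is at its anticlockwise stop (x of setting_pin in the frame of pin_zero below 0.00015 m), for 0.1 s.
2. the selector rests four clicks clockwise of the stop, let go (x of setting_pin in the frame of pin_zero between 0.00185 and 0.00215 m and contact force between the fingers and dispenser below 0.5 N), for 0.2 s.
3. the feed button is pressed fully in (value of joint feed_button above 0.005 m), for 0.05 s.
At the end, for the whole second after the job is handed in: The selector rests in the fourth detent clockwise of its anticlockwise stop (setting pin 1.85 to 2.15 mm from zero, that is within 0.3 of a click), the feed button is back out (within 1.5 mm), and both cans and the jar stand upright within 15 mm of where they were (x of setting_pin in the frame of pin_zero between 0.00185 and 0.00215 m and value of joint feed_button below 0.0015 m and distance of each of can_red, can_yellow, jar from where it was at the start of the episode below 0.015 m and angle between each of can_red, can_yellow, jar's own z axis and vertical below 0.1 rad); the robot touches nothing.
It fails at once if an end stop is strained: its ring turned by more than 0.12 rad (angle between the x axis of stop_tab and the x axis of dispenser, either way round above 0.12 rad).
It fails at once if the feed button is pressed while the selector is not in its fourth click (value of joint feed_button above 0.003 m and not (x of setting_pin in the frame of pin_zero between 0.00185 and 0.00215 m)).
It fails at once if a can or the jar is shifted by more than 30 mm (distance of any of can_red, can_yellow, jar from where it was at the start of the episode above 0.03 m).
It also fails if it takes over 72 s, if anything falls off the work surface, if the arm or the gripper's body presses on something with over 40 N, if the wrist force passes 120 N, or if a joint passes its speed limit or range.

ROBOT

A 6-joint arm with a two-finger parallel gripper is mounted at the origin on the work surface. World frame = base frame: x ahead of the robot, y to its left, z up, the work surface at z = 0. Lengths are in mm, angles in rad, forces in N, time in s.
With the tool pointing down it reaches from about 350 to 875 mm from the base axis. Payload 4.2 kg.
Tool frame: the origin (TCP) lies between the finger pads; the fingertips stand 25 mm ahead of it and the grasp point (between the pads) lies 6 mm ahead of it; z points along the fingers, y is the line along which they close (so a half turn about z gives the same grasp; the last joint's range is limited). The gripper opens to 85 mm and grips with 20 to 120 N. Pads are 22 mm wide; open, the fingers measure 114 mm over their backs; the gripper's body (76 mm by 85 mm) begins 54 mm behind the grasp point. The pads swing forward as they close: fully open they stand 13 mm farther back than shut.
Start: joints at [0.259, 0.385, 0.008, 0, -1.194, -0.259], TCP at [624.979, 0.025, 256.312] pointing down, gripper open.
Joint ranges: [-3.14, 3.14], [-1.21, 2.06], [-1.07, 1.41], [-3.16, 2.05], [-2.99, -0.16], [-3.1, 3.1]. Speed limits (rad/s): [2.79, 2.79, 3.14, 3.14, 3.14, 3.14].

INTERFACE

Orientations are given as a unit quaternion [x, y, z, w].
In Python, from bench import arm gives the robot as it stands.
- The arm moves only by the shell command python3 -m pendant 'ROWS'. ROWS is JSON, a list of rows, each a list of 7 numbers: the shift along the tool's x, y, z in m, then the turn, a rotation vector about the tool's x, y, z in degrees, then the finger opening in m, from 0 to 0.0854. In form: [[x, y, z, wx, wy, wz, fingers], ...]. A call has 1 to 12 rows; each row shifts and turns the commanded pose from where the row before left it, along the tool's axes as they then stand; what a row does not reach is not made up. A row lasts 1/10 s, in which the tool goes at most 50 mm and 8.59 degrees, less where a joint would pass 70% of its speed; a pose out of reach is approached as far as the arm can. A call is refused whole if a number of a shift passes 0.05 or a number of a turn 8.59, either way. A call with a gripper value outside its range is refused whole. The fingers move at their own pace and stop on an object; the grip force is fixed at half the most. Time passes only in rows, so rows that do not move let the fingers close. It gives the time, the measured TCP pose, the force, the opening and the grip force at its end, in the units of the state.
- arm.read_state(): the state, without advancing time (a new reading comes with each control period).
- arm.get_image(name): name is "scene" or "side" or "wrist"; returns a dict with "image" (384x512x3 uint8, red, green, blue), "fx", "fy", "cx", "cy" (pixels), "k1" (the pictures are not rectified: a ray, as slopes to the right and down, at radius r is drawn at 1 + k1 r^2 times it, then the intrinsics apply), "xyz" and "rotation" of the camera in the world. Camera axes: x right, y down, z forward; pixel columns grow to the right and rows downward; lengths in mm; the calibration is good to about 2 mm. A picture is of the moment at which its call begins. There is no depth.
- arm.job_done(): hands the job in; it is judged then, once.
The state is a dict: "clock": time; "joints": joint angles; "joint_vel": joint speeds; "joint_efforts": joint torques, N m; "position": TCP position; "ee_rot": TCP orientation; "contact_force": force on the tool from outside, world axes, zero at the start; "wrist_torque": the same for the moment, N m; "gripper_width": finger opening in mm; "grasp_force": force on a finger pad.
Only numpy, scipy, OpenCV 4.12 (cv2) and the standard library are available. Lean on these libraries where they do the work, as an engineer would, in place of code of your own. Each camera call takes 0.05 s, during which the arm holds its last target. There are 200 camera calls.

## Working session

There is one attempt and no reset: what is moved stays moved. The work goes in short steps, Python scripts to look and compute and a shell command to move; the robot and the scene stay as the last step left them, time stands still between calls to the robot, and variables do not carry over. Pictures are saved under pics/ and viewed, at most 10 in all, crops included, and the job is handed in when it is done.

```bash
mkdir -p pics; cat > h.py <<'E'
import numpy as np, cv2
from bench import arm
def grab(n,f):
    d=arm.get_image(n); cv2.imwrite('pics/'+f,d['image'][:,:,::-1]); return d
def ray(d,u,v):
    x=np.array([(u-d['cx'])/d['fx'],(v-d['cy'])/d['fy']]); p=x.copy()
    for _ in range(30): p=x/(1+d['k1']*(p@p))
    R=np.array(d['rotation']); 
    return np.array(d['xyz']),R@np.array([p[0],p[1],1])
def onz(d,u,v,z):
    o,r=ray(d,u,v); return o+r*(z-o[2])/r[2]
E
python3 - <<'E'
from h import *
import pickle
D={n:grab(n,n+'0.png') for n in('scene','side','wrist')}
pickle.dump(D,open('d0.pkl','wb'))
for n,d in D.items(): print(n,d['xyz'],np.array(d['rotation']).tolist(),d['fx'],d['k1'])
a=np.hstack([D['scene']['image'],D['side']['image']])
print(arm.read_state())
E
```

```text
scene [ 900.60307187 -542.7314836   648.29041196] [0.8757032268243504, 0.24484198418439404, -0.10828602931657255, -0.40183379296037286] 386.8021182068541 0.01951766535369056
side [263.4037941  764.31215478 569.39140677] [-0.1810864875162946, 0.8508339360524222, -0.48482416826976893, 0.09074592642141234] 384.87544045505325 -0.030309130987356596
wrist [625.20079876 -68.62306098 373.46874585] [0.00038655319518666445, 0.9908423426213564, 0.1350184901505536, -0.0011445360258925032] 332.20993102947284 -0.04429387366263351
{'clock': 0.15, 'joints': array([ 2.58609137e-01,  3.85361576e-01,  6.92528426e-03, -3.48413102e-04,
       -1.19396952e+00, -2.58599508e-01]), 'joint_vel': array([-0.00156933, -0.00263015,  0.00431104,  0.00140718, -0.00125973,
        0.00033745]), 'joint_efforts': array([-6.03353892e-04, -3.92678475e+01,  1.88581592e+01,  4.18858320e+00,
       -3.39302780e-03,  5.70479813e-06]), 'position': array([6.24602469e+02, 2.25602896e-02, 2.55478780e+02]), 'ee_rot': array([-7.07064526e-01,  7.07148557e-01,  5.44573293e-04, -6.14223770e-04]), 'contact_force': array([ 0.02945856, -0.28315304, -0.20797455]), 'wrist_torque': array([ 0.02931591, -0.04327241,  0.02585843]), 'grasp_force': 0.0, 'gripper_width': 85.62267422006428}
```

View pics/scene0.png

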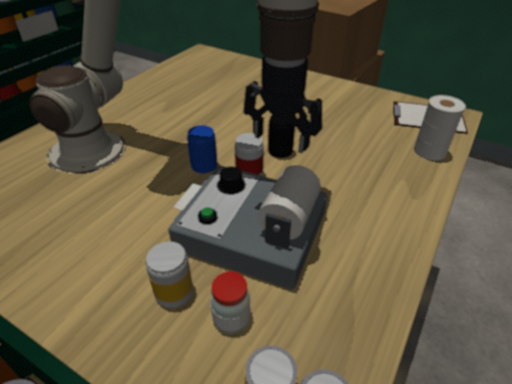

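View pics/side0.png

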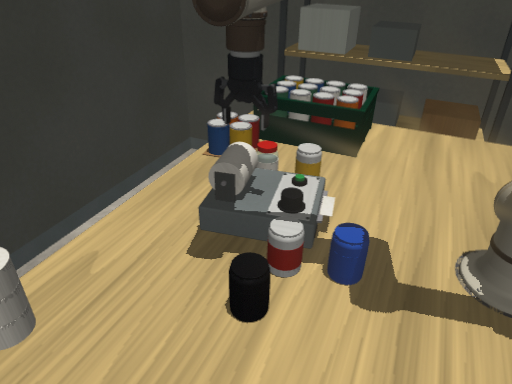

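View pics/wrist0.png

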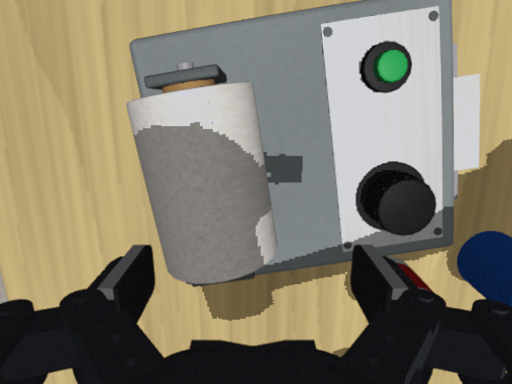

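The dispenser sits ahead of the arm. The wrist view shows the knob top at about (406,207) and the green button at about (393,66). The red-label can stands close beside the knob, partly behind a finger, and a blue look-alike is nearby. The jar and yellow can are on the button side.

```bash
sed -i "s/R=np.array(d\['rotation'\]); /from scipy.spatial.transform import Rotation as Q; R=Q.from_quat(d['rotation']).as_matrix()/" h.py
python3 - <<'E'
from h import *
import pickle
D=pickle.load(open('d0.pkl','rb'))
for n,d in D.items():
    h=cv2.cvtColor(d['image'],cv2.COLOR_RGB2HSV)
    g=cv2.inRange(h,(45,100,60),(80,255,255))
    k,l,s,c=cv2.connectedComponentsWithStats(g)
    for i in range(1,k):
        if 30<s[i,4]<3000: print(n,'green',s[i],c[i].round(1),onz(d,*c[i],92).round(1))
    for nm,lo,hi in(('red',(0,150,60),(6,255,255)),('yel',(15,180,60),(28,255,255))):
        k,l,s,c=cv2.connectedComponentsWithStats(cv2.inRange(h,lo,hi))
        for i in range(1,k):
            if s[i,4]>150: print(n,nm,s[i],c[i].round(1))
d=D['wrist']
im=d['image'].max(2)
# knob dark
m=cv2.inRange(im,0,45); k,l,s,c=cv2.connectedComponentsWithStats(m)
i=l[207,406]; print('knob comp',s[i])
print('knob wrist approx',onz(d,406,207,108))
for r in range(160,250,4): print(r,''.join('%4d'%im[r,q] for q in range(348,450,4)))
# can-top candidates (hand-read pixels)
print('red can top scene',onz(D['scene'],249,143,110),'side',onz(D['side'],286,231,110))
print('yel scene',onz(D['scene'],167,257,110),'side',onz(D['side'],309,150,110))
print('jar scene',onz(D['scene'],230,287,100)); print('blue side',onz(D['side'],350,235,110),'black',onz(D['side'],249,266,110))
print('knob scene',onz(D['scene'],232,173,108),'side',onz(D['side'],291,195,108))
# panel screws
for u,v in((327,31),(433,16),(347,246),(437,231)): print('screw',onz(d,u,v,72).round(1))
E
```

```text
scene green [201 208  12   8  79] [206.7 211.7] [513.9 -99.   92. ]
scene red [212 271  35  34 940] [229.  287.6]
scene yel [151 274  40  28 567] [172.3 290. ]
side green [295 174  10   7  58] [299.4 177.2] [508.6 -87.6  92. ]
side red [251 120  26  33 361] [262.  140.9]
side red [267 243  36  27 661] [284.1 257.8]
side yel [230 128  22  17 257] [241.1 135.8]
side yel [296 162  24  14 233] [308.  168.7]
wrist green [376  49  32  34 833] [391.8  65.3] [512.1 -97.3  92. ]
wrist red [399 264  32  27 177] [413.3 276.5]
knob comp [ 357  162   78   73 3864]
knob wrist approx [494.23708125  17.3904891  108.        ]
160  215 215 216 215 215 215 215 214 215 215 209 216 217 215 211 208 208 211 209 207 205 208 204 204 137 138
164  215 215 214 214 215 215 215 217 147  41  45  45  44  44  40 174 209 210 209 206 204 208 204 205 136 137
168  215 215 215 215 215 216 141  46  48  48  47  44  45  45  45  41  35 211 210 206 204 206 203 205 135 136
172  215 215 215 215 216 101  48  19  18  15  11  12  11  14  20  40  42  39 207 206 204 207 204 205 136 138
176  215 215 214 215  89  49  20  19   8  11  1
[... 1891 characters left out ...]
 73  72  71  71  69  65
248   69 105  18  14  67  68  69  72  71  71  72  72  72  72  73  73  72  70  67  67  67  70  99 122 110 111
red can top scene [467.79454769 140.18166985 110.        ] side [452.61146847 170.53582043 110.        ]
yel scene [ 536.33591213 -243.27166416  110.        ] side [ 525.95010548 -223.56848982  110.        ]
jar scene [ 663.09292427 -232.04307995  100.        ]
blue side [332.5363958  129.42547056 110.        ] black [476.4768155  295.28240547 110.        ]
knob scene [497.91641045  19.64984614 108.        ] side [490.79197476  31.69335306 108.        ]
screw [ 561.8 -126.2   72. ]
screw [ 472.5 -139.4   72. ]
screw [530.7  69.5  72. ]
screw [441.9  54.1  72. ]
```

```bash
python3 - <<'E'
import cv2,numpy as np
w=cv2.imread('pics/wrist0.png')[140:300,300:500]; s=cv2.imread('pics/side0.png')[150:270,200:350]
a=cv2.resize(w,(500,400)); a=cv2.convertScaleAbs(a,alpha=2.2,beta=10)
b=cv2.resize(s,(300,240));b=cv2.copyMakeBorder(b,0,160,0,0,cv2.BORDER_CONSTANT)
cv2.imwrite('pics/crop0.png',np.hstack([a,b]))
E
```

```text
(no output)
```

View pics/crop0.png

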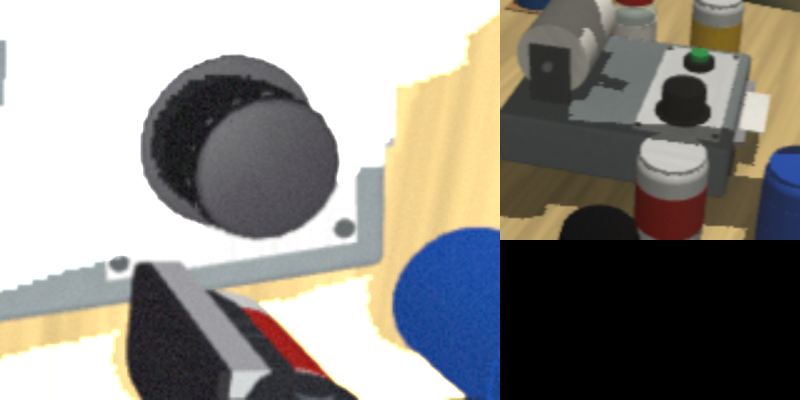

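The knob axis is at about (494, 18) and the dispenser is yawed about +9°. The cans and jar are all more than 100 mm from the knob. I'll move above the knob and pre-turn the tool clockwise.

```bash
python3 -m pendant '[[-0.0045,0.033,0,0,0,0,0.0854],[-0.0045,0.033,0,0,0,0,0.0854],[-0.0045,0.033,0,0,0,0,0.0854],[-0.0045,0.032,0,0,0,0,0.0854],[0,0,0,0,0,0,0.0854],[0,0,0,0,0,0,0.0854]]'
python3 -m pendant '[[0,0,0,0,0,8,0.0854],[0,0,0,0,0,8,0.0854],[0,0,0,0,0,8,0.0854],[0,0,0,0,0,8,0.0854],[0,0,0,0,0,8,0.0854],[0,0,0,0,0,8,0.0854],[0,0,0,0,0,8,0.0854],[0,0,0,0,0,8,0.0854],[0,0,0,0,0,8,0.0854],[0,0,0,0,0,8,0.0854],[0,0,0,0,0,0,0.0854],[0,0,0,0,0,0,0.0854]]'
python3 - <<'E'
from h import *
d=grab('wrist','w1.png'); s=arm.read_state(); print(s['joints'],s['position'])
from scipy.spatial.transform import Rotation as Q
print(Q.from_quat(s['ee_rot']).as_matrix().round(3))
o=np.array(d['xyz']);R=Q.from_quat(d['rotation']).as_matrix()
def proj(p):
    c=R.T@(np.array(p)-o); c=c[:2]/c[2]; c=c*(1+d['k1']*(c@c)); return c[0]*d['fx']+d['cx'],c[1]*d['fy']+d['cy']
print('expected knob px',proj([494,17.8,108]))
E
```

```text
clock: 0.75
position: [493.9, 18.1, 256.8]
ee_rot: [0.707, -0.707, 0.0, -0.001]
contact_force: [0.1, 0.3, -0.1]
gripper_width: 85.5
grasp_force: 0.0
clock: 1.95
position: [494.7, 18.0, 256.0]
ee_rot: [-0.088, 0.996, -0.0, -0.0]
contact_force: [0.6, -0.5, 0.1]
gripper_width: 85.5
grasp_force: 0.0
[ 3.65207502e-01  1.62698324e-01 -3.02715951e-01  8.30974872e-05
 -1.10576922e+00 -1.75938739e+00] [494.53084068  17.98409008 256.05079524]
[[-0.984 -0.176 -0.   ]
 [-0.176  0.984 -0.   ]
 [ 0.    -0.    -1.   ]]
expected knob px (np.float64(253.43664432129475), np.float64(185.01582678196453))
```

View pics/w1.png

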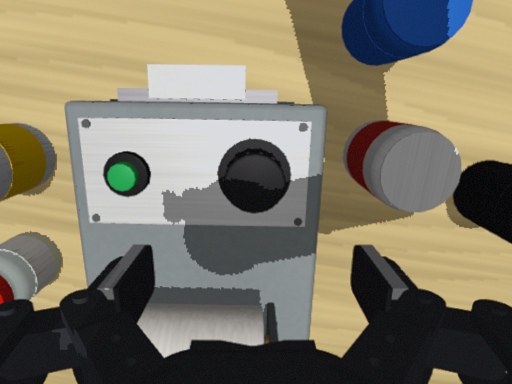

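The view shows the knob at about (254,180), the button at (121,177), the red can's top at about (421,168), and the yellow can and jar at the left edge. I'll refine these from this view.

```bash
python3 - <<'E'
from h import *
d=grab('wrist','w2.png'); im=d['image'].max(2)
g=cv2.inRange(cv2.cvtColor(d['image'],cv2.COLOR_RGB2HSV),(45,100,60),(80,255,255))
ys,xs=np.nonzero(g); print('green',xs.mean(),ys.mean(),onz(d,xs.mean(),ys.mean(),92))
print('redcan',onz(d,418,169,110)); print('yel',onz(d,10,160,110))
for r in range(132,220,4): print(r,''.join('%4d'%im[r,q] for q in range(212,300,4)))
for u,v in((86,124),(303,127),(96,218),(298,222)): print('screw',onz(d,u,v,72).round(1))
E
```

```text
green 122.0068493150685 176.29041095890412 [510.13880346 -96.03350937  92.        ]
redcan [456.37589833 147.90568417 110.        ]
yel [ 507.4143078  -183.24286691  110.        ]
132  223 223 223 224 224 223 223 224 224 224 223 224 224 224 224 223 224 224 224 224 223 224
136  219 220 220 221 221 222 223 223 224 224 224 224 224 224 223 223 224 224 223 224 224 223
140  221 221 222 223 223 223 223 212 115  65  54  54  84 136 221 224 224 223 223 224 224 223
144  222 222 223 223 224 224  97  56  57  57  58  59  58  58  56  95 225 224 224 224 223 224
148  221 223 223 223 210  49  54  55  57  38  50  42  36  56  56  56  55 216 224 223 222 222
152  219 219 219 220  50  54  53  30  16  35  10  11  36  13  37  55  57  52 212 220 220 219
156  218 218 219  54  53  54  13  14  38  50  56  59  52  36  16  16  56  54  57 220 219 220
160  221 220 208  52  52  17  33  53  60  60  62  62  62  62  55  31  17  54  51 213 221 220
164  223 223  75  48  25  34  54  56  56  58  60  59  58  58  59  59  43  28  52  68 220 219
168  221 224  46  49  24  51  53  51  53  55  57  55  54  57  54  55  53  27  50  4
[... 535 characters left out ...]
  23  16  19  15  17 125 122 123
196  126 127 126 119  18  20  18  19  16  20  14  15  19  21  16  13  19  20 108 122 121 121
200  124 123 124 124  93  16  12  16  16  16  19  19  17  19  19  20  16 102 124 125 123 123
204  122 124 124 125 126  77  20  11  15  15  18  15  21  20  16  20  84 125 124 123 123 123
208  125 124 125 125 125 125 120  24  17  18  18  18  14  14  20 103 124 123 122 122 123 122
212  121 121 123 122 121 123 123 123 120  77  28  45  67 103 123 122 123 122 123 123 123 123
216  122 123 123 123 122 122 121 122 123 122 123 122 122 121 122 122 121 121 120 120 121 121
screw [ 473.2 -139.4   72. ]
screw [442.1  53.8  72. ]
screw [ 562.  -125.5   72. ]
screw [531.4  68.5  72. ]
```

```bash
python3 -m pendant '[[0,0,0.035,0,0,0,0.0854],[0,0,0.035,0,0,0,0.0854],[0,0,0.03,0,0,0,0.0854],[0,0,0.03,0,0,0,0.0854],[0,0,0.015,0,0,0,0.0854],[0,0,0.006,0,0,0,0.0854],[0,0,0.006,0,0,0,0.0854],[0,0,0,0,0,0,0.0854],[0,0,0,0,0,0,0.0854]]'
python3 -m pendant '[[0,0,0,0,0,0,0.06],[0,0,0,0,0,0,0.045],[0,0,0,0,0,0,0.03],[0,0,0,0,0,0,0.03],[0,0,0,0,0,0,0.03],[0,0,0,0,0,0,0.03]]'
cat > t.py <<'E'
from h import *
from scipy.spatial.transform import Rotation as Q
s=arm.read_state(); R=Q.from_quat(s['ee_rot']).as_matrix()
print('yaw%.2f'%np.degrees(np.arctan2(R[1,0],R[0,0])),'pos',s['position'].round(1),'F',s['contact_force'].round(2),'T',s['wrist_torque'].round(3),'w%.2f g%.1f t%.2f j6 %.3f'%(s['gripper_width'],s['grasp_force'],s['clock'],s['joints'][5]))
E
python3 t.py
```

```text
clock: 2.95
position: [494.6, 18.2, 100.1]
ee_rot: [-0.087, 0.996, 0.0, 0.001]
contact_force: [0.2, -0.7, 0.2]
gripper_width: 85.3
grasp_force: 0.0
clock: 3.55
position: [494.2, 18.8, 100.5]
ee_rot: [-0.087, 0.996, 0.001, 0.001]
contact_force: [-3.0, 4.3, 7.4]
gripper_width: 50.8
grasp_force: 64.8
yaw-170.00 pos [494.2  18.8 100.5] F [-2.99  4.25  7.39] T [ 1.129  0.89  -0.133] w50.84 g64.8 t3.55 j6 -1.762
```

```bash
python3 -m pendant '[[0,0.0007,-0.001,0,0,0,0.03],[0,0,0,0,0,0,0.03],[0,0,0,0,0,0,0.03]]' >/dev/null; python3 t.py
python3 -m pendant '[[0,0,0,0,0,-1.5,0.03],[0,0,0,0,0,-1.5,0.03],[0,0,0,0,0,0,0.03],[0,0,0,0,0,0,0.03]]'>/dev/null; python3 t.py
python3 -m pendant '[[0,0,0,0,0,-1.5,0.03],[0,0,0,0,0,-2,0.03],[0,0,0,0,0,0,0.03],[0,0,0,0,0,0,0.03]]'>/dev/null; python3 t.py
```

```text
yaw-170.00 pos [494.1  18.9 100.6] F [0.09 1.4  2.72] T [ 0.401  0.082 -0.191] w50.52 g64.1 t3.85 j6 -1.764
yaw-167.01 pos [494.1  18.8 100.6] F [-0.16  1.54  3.45] T [ 0.377  0.066 -0.41 ] w50.62 g64.6 t4.25 j6 -1.711
yaw-163.46 pos [494.1  19.  100.5] F [-3.31  3.09  9.71] T [ 0.96   0.753 -0.114] w50.35 g65.7 t4.65 j6 -1.650
```

```bash
for i in 1; do
python3 -m pendant '[[0,0,0,0,0,-1.5,0.03],[0,0,0,0,0,-1.5,0.03],[0,0,0,0,0,0,0.03],[0,0,0,0,0,0,0.03]]'>/dev/null; python3 t.py
python3 -m pendant '[[0,0,0,0,0,-1.5,0.03],[0,0,0,0,0,-1.5,0.03],[0,0,0,0,0,0,0.03],[0,0,0,0,0,0,0.03]]'>/dev/null; python3 t.py
python3 -m pendant '[[0,0,0,0,0,-1.5,0.03],[0,0,0,0,0,-1.5,0.03],[0,0,0,0,0,0,0.03],[0,0,0,0,0,0,0.03]]'>/dev/null; python3 t.py
python3 -m pendant '[[0,0,0,0,0,-1.5,0.03],[0,0,0,0,0,-1.5,0.03],[0,0,0,0,0,0,0.03],[0,0,0,0,0,0,0.03]]'>/dev/null; python3 t.py
python3 -m pendant '[[0,0,0,0,0,-1.5,0.03],[0,0,0,0,0,-1.5,0.03],[0,0,0,0,0,0,0.03],[0,0,0,0,0,0,0.03]]'>/dev/null; python3 t.py
python3 -m pendant '[[0,0,0,0,0,-1.5,0.03],[0,0,0,0,0,-1.5,0.03],[0,0,0,0,0,0,0.03],[0,0,0,0,0,0,0.03]]'>/dev/null; python3 t.py
python3 -m pendant '[[0,0,0,0,0,-1.5,0.03],[0,0,0,0,0,-1.5,0.03],[0,0,0,0,0,0,0.03],[0,0,0,0,0,0,0.03]]'>/dev/null; python3 t.py
done
```

```text
yaw-160.45 pos [494.1  19.1 100.5] F [-2.03  3.46  1.11] T [ 1.173  0.459 -0.057] w50.83 g65.8 t5.05 j6 -1.597
yaw-157.42 pos [494.1  19.2 100.5] F [-1.81  4.57  3.77] T [1.477 0.464 0.072] w50.61 g65.8 t5.45 j6 -1.544
yaw-154.40 pos [494.1  19.3 100.5] F [ 1.08  5.51 -4.02] T [ 1.538 -0.209  0.119] w50.70 g65.3 t5.85 j6 -1.492
yaw-151.39 pos [494.1  19.4 100.5] F [-2.36  5.09  2.32] T [1.451 0.332 0.063] w50.22 g66.2 t6.25 j6 -1.439
yaw-148.44 pos [494.   19.3 100.5] F [-2.85  6.05  9.62] T [ 1.673  0.685 -0.011] w50.31 g66.3 t6.65 j6 -1.387
yaw-145.47 pos [494.   19.4 100.5] F [-1.8   6.32  4.08] T [ 1.77   0.425 -0.027] w50.49 g66.1 t7.05 j6 -1.335
yaw-142.51 pos [493.9  19.3 100.5] F [-1.66  5.63  3.46] T [ 1.922  0.671 -0.198] w50.59 g66.4 t7.45 j6 -1.284
```

```bash

python3 -m pendant '[[0,0,0,0,0,-1.5,0.03],[0,0,0,0,0,-1.5,0.03],[0,0,0,0,0,0,0.03],[0,0,0,0,0,0,0.03]]'>/dev/null; python3 t.py
python3 -m pendant '[[0,0,0,0,0,-1.5,0.03],[0,0,0,0,0,-1.5,0.03],[0,0,0,0,0,0,0.03],[0,0,0,0,0,0,0.03]]'>/dev/null; python3 t.py
python3 -m pendant '[[0,0,0,0,0,-1.5,0.03],[0,0,0,0,0,-1.5,0.03],[0,0,0,0,0,0,0.03],[0,0,0,0,0,0,0.03]]'>/dev/null; python3 t.py
python3 -m pendant '[[0,0,0,0,0,-1.5,0.03],[0,0,0,0,0,-1.5,0.03],[0,0,0,0,0,0,0.03],[0,0,0,0,0,0,0.03]]'>/dev/null; python3 t.py
python3 -m pendant '[[0,0,0,0,0,-1.5,0.03],[0,0,0,0,0,-1.5,0.03],[0,0,0,0,0,0,0.03],[0,0,0,0,0,0,0.03]]'>/dev/null; python3 t.py
python3 -m pendant '[[0,0,0,0,0,-1.5,0.03],[0,0,0,0,0,-1.5,0.03],[0,0,0,0,0,0,0.03],[0,0,0,0,0,0,0.03]]'>/dev/null; python3 t.py
python3 -m pendant '[[0,0,0,0,0,-1.5,0.03],[0,0,0,0,0,-1.5,0.03],[0,0,0,0,0,0,0.03],[0,0,0,0,0,0,0.03]]'>/dev/null; python3 t.py
```

```text
yaw-139.49 pos [494.   19.4 100.4] F [-3.26  4.51  7.11] T [ 1.683  0.97  -0.154] w51.00 g66.8 t7.85 j6 -1.231
yaw-136.47 pos [493.9  19.5 100.5] F [-4.45  5.58  7.29] T [ 1.817  1.025 -0.028] w50.28 g67.0 t8.25 j6 -1.178
yaw-133.44 pos [493.9  19.6 100.5] F [-4.33  7.28  9.11] T [2.114 1.039 0.067] w50.81 g67.2 t8.65 j6 -1.126
yaw-130.41 pos [493.8  19.7 100.5] F [-3.44  6.74  7.4 ] T [2.223 1.221 0.164] w50.36 g67.1 t9.05 j6 -1.073
yaw-127.41 pos [493.8  19.8 100.5] F [-3.86  9.89  7.92] T [3.019 0.98  0.171] w50.20 g66.9 t9.45 j6 -1.020
yaw-124.47 pos [493.8  19.7 100.4] F [-1.8   8.04  5.66] T [ 2.445  0.809 -0.111] w50.50 g66.8 t9.85 j6 -0.969
yaw-121.48 pos [493.7  19.7 100.5] F [-3.02  9.36  6.97] T [ 2.438  0.834 -0.036] w50.67 g66.9 t10.25 j6 -0.917
```

```bash

python3 -m pendant '[[-0.0007,0.0004,0,0,0,-1.5,0.03],[0,0,0,0,0,-1.5,0.03],[0,0,0,0,0,0,0.03],[0,0,0,0,0,0,0.03]]'>/dev/null; python3 t.py
python3 -m pendant '[[0,0,0,0,0,-1.5,0.03],[0,0,0,0,0,-1.5,0.03],[0,0,0,0,0,0,0.03],[0,0,0,0,0,0,0.03]]'>/dev/null; python3 t.py
python3 -m pendant '[[0,0,0,0,0,-1,0.03],[0,0,0,0,0,-1,0.03],[0,0,0,0,0,0,0.03],[0,0,0,0,0,0,0.03]]'>/dev/null; python3 t.py
python3 -m pendant '[[0,0,0,0,0,-1,0.03],[0,0,0,0,0,0,0.03],[0,0,0,0,0,0,0.03]]'>/dev/null; python3 t.py
python3 -m pendant '[[0,0,0,0,0,0,0.03]]'>/dev/null; python3 t.py
python3 -m pendant '[[0,0,0,0,0,0,0.03]]'>/dev/null; python3 t.py
```

```text
yaw-118.53 pos [493.7  19.8 100.5] F [-1.67  3.53  5.09] T [ 1.132  0.312 -0.41 ] w50.35 g66.8 t10.65 j6 -0.866
yaw-115.50 pos [493.6  19.9 100.4] F [-3.42  9.28  5.66] T [ 2.204  0.432 -0.223] w50.52 g66.9 t11.05 j6 -0.814
yaw-113.48 pos [493.6  20.  100.4] F [-2.19  8.41  0.77] T [ 2.205  0.591 -0.056] w50.15 g66.3 t11.45 j6 -0.778
yaw-112.47 pos [493.6  20.  100.5] F [-0.09  7.39  0.36] T [ 2.269  0.52  -0.019] w50.62 g66.1 t11.75 j6 -0.761
yaw-112.47 pos [493.6  20.  100.4] F [-1.77  6.28  1.06] T [ 1.993  0.597 -0.01 ] w50.35 g66.1 t11.85 j6 -0.761
yaw-112.46 pos [493.6  20.  100.5] F [-6.05  4.41 13.93] T [ 1.448  1.023 -0.056] w50.97 g68.1 t11.95 j6 -0.761
```

```bash

python3 -m pendant '[[0,0,0,0,0,-1.5,0.03],[0,0,0,0,0,-1.5,0.03],[0,0,0,0,0,0,0.03],[0,0,0,0,0,0,0.03]]'>/dev/null; python3 t.py
python3 -m pendant '[[0,0,0,0,0,-1.5,0.03],[0,0,0,0,0,-1.5,0.03],[0,0,0,0,0,0,0.03],[0,0,0,0,0,0,0.03]]'>/dev/null; python3 t.py
python3 -m pendant '[[0,0,0,0,0,-1.5,0.03],[0,0,0,0,0,-1.5,0.03],[0,0,0,0,0,0,0.03],[0,0,0,0,0,0,0.03]]'>/dev/null; python3 t.py
python3 -m pendant '[[0,0,0,0,0,-1.5,0.03],[0,0,0,0,0,-1.5,0.03],[0,0,0,0,0,0,0.03],[0,0,0,0,0,0,0.03]]'>/dev/null; python3 t.py
python3 -m pendant '[[0,0,0,0,0,-1,0.03],[0,0,0,0,0,-1,0.03],[0,0,0,0,0,0,0.03],[0,0,0,0,0,0,0.03]]'>/dev/null; python3 t.py
python3 -m pendant '[[0,0,0,0,0,-1,0.03],[0,0,0,0,0,-1,0.03],[0,0,0,0,0,0,0.03],[0,0,0,0,0,0,0.03]]'>/dev/null; python3 t.py
```

```text
yaw-109.44 pos [493.5  20.  100.5] F [-3.29  6.22  5.28] T [1.886 0.946 0.049] w50.57 g67.0 t12.35 j6 -0.708
yaw-106.40 pos [493.4  20.1 100.5] F [-5.35  6.16 11.4 ] T [1.827 1.334 0.204] w50.55 g67.8 t12.75 j6 -0.655
yaw-103.41 pos [493.4  20.2 100.5] F [-7.16  9.45 12.01] T [2.657 1.279 0.165] w50.43 g67.8 t13.15 j6 -0.603
yaw-100.45 pos [493.3  20.1 100.5] F [-5.27  8.18  7.5 ] T [2.361 1.28  0.081] w50.53 g67.1 t13.55 j6 -0.551
yaw-98.47 pos [493.3  20.1 100.5] F [-3.97  6.91  6.34] T [ 2.193  0.997 -0.096] w50.87 g66.9 t13.95 j6 -0.516
yaw-96.49 pos [493.3  20.  100.5] F [-4.08  7.69  6.23] T [ 2.003  0.975 -0.149] w50.38 g67.0 t14.35 j6 -0.482
```

```bash

python3 -m pendant '[[0,0,0,0,0,-1.5,0.03],[0,0,0,0,0,0,0.03],[0,0,0,0,0,0,0.03]]'>/dev/null; python3 t.py
python3 -m pendant '[[0,0,0,0,0,-1.5,0.03],[0,0,0,0,0,0,0.03],[0,0,0,0,0,0,0.03]]'>/dev/null; python3 t.py
python3 -m pendant '[[0,0,0,0,0,-1.5,0.03],[0,0,0,0,0,0,0.03],[0,0,0,0,0,0,0.03]]'>/dev/null; python3 t.py
```

```text
yaw-95.02 pos [493.2  20.  100.4] F [-4.81  9.08 10.87] T [ 2.402  1.002 -0.214] w50.56 g67.5 t14.65 j6 -0.456
yaw-93.53 pos [493.2  20.  100.4] F [-2.63  7.55 -0.29] T [ 2.164  0.644 -0.215] w50.08 g66.0 t14.95 j6 -0.430
yaw-92.01 pos [493.2  20.  100.4] F [-4.12  4.93  5.41] T [ 1.907  1.079 -0.156] w50.30 g66.8 t15.25 j6 -0.403
```

```bash

python3 -m pendant '[[0,0,0,0,0,-1.5,0.03],[0,0,0,0,0,-1.5,0.03],[0,0,0,0,0,0,0.03],[0,0,0,0,0,0,0.03]]'>/dev/null; python3 t.py
python3 -m pendant '[[0,0,0,0,0,-1.5,0.03],[0,0,0,0,0,-1.5,0.03],[0,0,0,0,0,0,0.03],[0,0,0,0,0,0,0.03]]'>/dev/null; python3 t.py
python3 -m pendant '[[0,0,0,0,0,-1.5,0.03],[0,0,0,0,0,-1.5,0.03],[0,0,0,0,0,0,0.03],[0,0,0,0,0,0,0.03]]'>/dev/null; python3 t.py
python3 -m pendant '[[0,0,0,0,0,-1.5,0.03],[0,0,0,0,0,-1.5,0.03],[0,0,0,0,0,0,0.03],[0,0,0,0,0,0,0.03]]'>/dev/null; python3 t.py
python3 -m pendant '[[0,0,0,0,0,-1.5,0.03],[0,0,0,0,0,-1.5,0.03],[0,0,0,0,0,0,0.03],[0,0,0,0,0,0,0.03]]'>/dev/null; python3 t.py
python3 -m pendant '[[0,0,0,0,0,-1,0.03],[0,0,0,0,0,-1,0.03],[0,0,0,0,0,0,0.03],[0,0,0,0,0,0,0.03]]'>/dev/null; python3 t.py
python3 -m pendant '[[0,0,0,0,0,-1,0.03],[0,0,0,0,0,-1,0.03],[0,0,0,0,0,0,0.03],[0,0,0,0,0,0,0.03]]'>/dev/null; python3 t.py
```

```text
yaw-88.99 pos [493.1  20.1 100.4] F [-3.1   7.85  1.15] T [ 2.35   0.984 -0.07 ] w50.61 g66.2 t15.65 j6 -0.351
yaw-85.95 pos [493.   20.2 100.4] F [-3.61  6.47  3.49] T [ 2.184e+00  1.201e+00 -2.000e-03] w50.36 g66.8 t16.05 j6 -0.298
yaw-82.93 pos [493.   20.2 100.5] F [-2.12  6.87  1.28] T [2.181 1.261 0.131] w50.35 g65.9 t16.45 j6 -0.245
yaw-79.90 pos [492.9  20.3 100.4] F [-6.17 10.47 11.3 ] T [3.008 1.513 0.193] w50.35 g67.7 t16.85 j6 -0.193
yaw-76.95 pos [492.9  20.1 100.5] F [-5.75  8.49  7.88] T [ 2.432  1.414 -0.012] w49.87 g67.3 t17.25 j6 -0.141
yaw-74.98 pos [492.9  20.1 100.5] F [-4.75  8.35  4.2 ] T [ 2.398  1.321 -0.023] w50.52 g66.9 t17.65 j6 -0.106
yaw-73.00 pos [492.8  20.1 100.4] F [-6.42  8.42 10.16] T [ 2.553  1.554 -0.035] w50.68 g67.2 t18.05 j6 -0.072
```

```bash

python3 -m pendant '[[0,0,0,0,0,-1.5,0.03],[0,0,0,0,0,0,0.03],[0,0,0,0,0,0,0.03]]'>/dev/null; python3 t.py
python3 -m pendant '[[0,0,0,0,0,-1.5,0.03],[0,0,0,0,0,0,0.03],[0,0,0,0,0,0,0.03]]'>/dev/null; python3 t.py
python3 -m pendant '[[0,0,0,0,0,-1.5,0.03],[0,0,0,0,0,0,0.03],[0,0,0,0,0,0,0.03]]'>/dev/null; python3 t.py
```

```text
yaw-71.52 pos [492.8  20.1 100.4] F [-5.76  8.99  9.74] T [ 2.662  1.339 -0.123] w50.27 g67.2 t18.35 j6 -0.046
yaw-70.07 pos [492.8  19.9 100.3] F [-4.82  6.92  8.04] T [ 2.158  1.306 -0.478] w50.28 g67.1 t18.65 j6 -0.020
yaw-68.62 pos [492.8  19.8 100.3] F [-5.42  6.97  7.72] T [ 2.091  1.287 -0.553] w51.09 g67.1 t18.95 j6 0.006
```

```bash

python3 -m pendant '[[0,0,0,0,0,-1,0.03],[0,0,0,0,0,0,0.03],[0,0,0,0,0,0,0.03]]'>/dev/null; python3 t.py
```

```text
yaw-67.53 pos [492.7  20.  100.4] F [-3.84  7.13  1.44] T [ 2.156  1.415 -0.179] w50.34 g66.1 t19.25 j6 0.024
```

```bash

python3 -m pendant '[[0,0,0,0,0,0,0.03]]'>/dev/null; python3 t.py
python3 -m pendant '[[0,0,0,0,0,-1,0.03],[0,0,0,0,0,0,0.03],[0,0,0,0,0,0,0.03]]'>/dev/null; python3 t.py
```

```text
yaw-67.52 pos [492.7  20.  100.4] F [-7.91  6.64 13.2 ] T [ 2.611  1.632 -0.134] w50.56 g68.1 t19.35 j6 0.024
yaw-66.51 pos [492.6  20.1 100.4] F [-8.41  8.93 15.81] T [ 2.787  1.712 -0.173] w50.58 g68.4 t19.65 j6 0.042
```

```bash

python3 -m pendant '[[0,0,0,0,0,-1,0.03],[0,0,0,0,0,0,0.03],[0,0,0,0,0,0,0.03]]'>/dev/null; python3 t.py
```

```text
yaw-65.50 pos [492.6  20.1 100.4] F [-4.9   7.02  4.81] T [ 2.378  1.23  -0.081] w50.73 g67.0 t19.95 j6 0.059
```

```bash

python3 -m pendant '[[0,0,0,0,0,-1.5,0.03],[0,0,0,0,0,-1.5,0.03],[0,0,0,0,0,0,0.03],[0,0,0,0,0,0,0.03]]'>/dev/null; python3 t.py
python3 -m pendant '[[0,0,0,0,0,-1.5,0.03],[0,0,0,0,0,-1.5,0.03],[0,0,0,0,0,0,0.03],[0,0,0,0,0,0,0.03]]'>/dev/null; python3 t.py
```

```text
yaw-62.47 pos [492.6  20.1 100.4] F [-3.38  8.09  3.58] T [ 2.294  1.43  -0.012] w50.22 g66.6 t20.35 j6 0.112
yaw-59.44 pos [492.5  20.1 100.4] F [-4.86  8.64  4.48] T [2.339 1.472 0.096] w50.74 g66.5 t20.75 j6 0.165
```

```bash

python3 -m pendant '[[0,0,0,0,0,-1.5,0.03],[0,0,0,0,0,-1.5,0.03],[0,0,0,0,0,0,0.03],[0,0,0,0,0,0,0.03]]'>/dev/null; python3 t.py
python3 -m pendant '[[0,0,0,0,0,-1.5,0.03],[0,0,0,0,0,-1.5,0.03],[0,0,0,0,0,0,0.03],[0,0,0,0,0,0,0.03]]'>/dev/null; python3 t.py
```

```text
yaw-56.34 pos [492.5  20.3 100.4] F [-7.28 10.2   9.22] T [3.06  1.906 0.49 ] w50.11 g67.3 t21.15 j6 0.218
yaw-53.48 pos [492.4  20.1 100.4] F [-6.9   9.02  8.58] T [ 2.652  1.719 -0.013] w50.25 g67.2 t21.55 j6 0.269
```

```bash

python3 -m pendant '[[0,0,0,0,0,-1.5,0.03],[0,0,0,0,0,0,0.03],[0,0,0,0,0,0,0.03]]'>/dev/null; python3 t.py
python3 -m pendant '[[0,0,0,0,0,-1.5,0.03],[0,0,0,0,0,0,0.03],[0,0,0,0,0,0,0.03]]'>/dev/null; python3 t.py
python3 -m pendant '[[0,0,0,0,0,-1.5,0.03],[0,0,0,0,0,0,0.03],[0,0,0,0,0,0,0.03]]'>/dev/null; python3 t.py
```

```text
yaw-51.98 pos [492.4  20.  100.4] F [-5.94  8.24  5.89] T [ 2.534  1.662 -0.052] w50.41 g67.1 t21.85 j6 0.295
yaw-50.51 pos [492.3  20.  100.4] F [-6.97  7.67 10.42] T [ 2.489  1.871 -0.085] w50.57 g67.2 t22.15 j6 0.321
yaw-49.01 pos [492.3  19.9 100.4] F [-5.5   8.15  7.68] T [ 2.54   1.688 -0.079] w50.70 g67.3 t22.45 j6 0.347
```

```bash

python3 -m pendant '[[0,0,0,0,0,-1,0.03],[0,0,0,0,0,0,0.03],[0,0,0,0,0,0,0.03]]'>/dev/null; python3 t.py
```

```text
yaw-48.03 pos [492.3  19.9 100.4] F [-6.79  8.41 13.  ] T [ 2.617  1.542 -0.167] w50.58 g67.6 t22.75 j6 0.365
```

```bash

python3 -m pendant '[[0,0,0,0,0,-1.2,0.03],[0,0,0,0,0,0,0.03],[0,0,0,0,0,0,0.03]]'>/dev/null; python3 t.py
```

```text
yaw-46.85 pos [492.3  19.9 100.4] F [-8.7   7.84 17.91] T [ 2.915  1.938 -0.251] w50.47 g68.5 t23.05 j6 0.385
```

```bash

python3 -m pendant '[[0,0,0,0,0,-1.2,0.03],[0,0,0,0,0,0,0.03],[0,0,0,0,0,0,0.03]]'>/dev/null; python3 t.py
```

```text
yaw-45.65 pos [492.3  19.8 100.4] F [-5.35  8.44  4.26] T [ 2.304  1.461 -0.269] w50.76 g66.9 t23.35 j6 0.406
```

```bash

python3 -m pendant '[[0,0,0,0,0,-1.0,0.03],[0,0,0,0,0,0,0.03],[0,0,0,0,0,0,0.03]]'>/dev/null; python3 t.py
```

```text
yaw-44.64 pos [492.2  19.8 100.4] F [-6.04  7.33 15.34] T [ 2.701  1.76  -0.265] w50.43 g67.8 t23.65 j6 0.424
```

```bash

python3 -m pendant '[[0,0,0,0,0,-1.2,0.03],[0,0,0,0,0,0,0.03],[0,0,0,0,0,0,0.03]]'>/dev/null; python3 t.py
```

```text
yaw-43.43 pos [492.2  19.9 100.4] F [-3.27  6.76  0.96] T [ 1.839  1.309 -0.159] w50.64 g66.1 t23.95 j6 0.445
```

```bash

python3 -m pendant '[[0,0,0,0,0,-1.2,0.03],[0,0,0,0,0,0,0.03],[0,0,0,0,0,0,0.03]]'>/dev/null; python3 t.py
```

```text
yaw-42.22 pos [492.2  19.9 100.4] F [-9.65  8.73 18.66] T [ 3.051  2.211 -0.141] w50.74 g68.5 t24.25 j6 0.466
```

```bash

python3 -m pendant '[[0,0,0,0,0,-1.5,0.03],[0,0,0,0,0,-1.5,0.03],[0,0,0,0,0,0,0.03],[0,0,0,0,0,0,0.03]]'>/dev/null; python3 t.py
python3 -m pendant '[[0,0,0,0,0,-1.5,0.03],[0,0,0,0,0,-1.5,0.03],[0,0,0,0,0,0,0.03],[0,0,0,0,0,0,0.03]]'>/dev/null; python3 t.py
```

```text
yaw-39.19 pos [492.1  19.9 100.4] F [-4.73  6.79  1.8 ] T [ 1.933  1.616 -0.059] w50.58 g66.3 t24.65 j6 0.519
yaw-36.16 pos [492.1  19.9 100.4] F [-7.75  8.16  5.96] T [2.433 1.934 0.113] w50.73 g67.3 t25.05 j6 0.571
```

```bash

python3 -m pendant '[[0,0,0,0,0,-1.5,0.03],[0,0,0,0,0,-1.5,0.03],[0,0,0,0,0,0,0.03],[0,0,0,0,0,0,0.03]]'>/dev/null; python3 t.py
python3 -m pendant '[[0,0,0,0,0,-1.5,0.03],[0,0,0,0,0,-1.0,0.03],[0,0,0,0,0,0,0.03],[0,0,0,0,0,0,0.03]]'>/dev/null; python3 t.py
python3 -m pendant '[[0,0,0,0,0,-1.5,0.03],[0,0,0,0,0,0,0.03],[0,0,0,0,0,0,0.03]]'>/dev/null; python3 t.py
```

```text
yaw-33.12 pos [492.   19.9 100.5] F [-7.64  8.02  5.46] T [2.347 2.151 0.247] w50.52 g67.0 t25.45 j6 0.624
yaw-30.66 pos [492.   19.8 100.4] F [-8.59  6.73 11.36] T [2.556 2.017 0.053] w50.67 g67.4 t25.85 j6 0.667
yaw-29.18 pos [492.   19.8 100.4] F [-7.22  8.08 10.71] T [ 2.497  1.97  -0.017] w50.83 g67.4 t26.15 j6 0.693
```

```bash

python3 -m pendant '[[0,0,0,0,0,-1.5,0.03],[0,0,0,0,0,0,0.03],[0,0,0,0,0,0,0.03]]'>/dev/null; python3 t.py
python3 -m pendant '[[0,0,0,0,0,-1.5,0.03],[0,0,0,0,0,0,0.03],[0,0,0,0,0,0,0.03]]'>/dev/null; python3 t.py
python3 -m pendant '[[0,0,0,0,0,-1.5,0.03],[0,0,0,0,0,0,0.03],[0,0,0,0,0,0,0.03]]'>/dev/null; python3 t.py
```

```text
yaw-27.69 pos [491.9  19.8 100.4] F [-6.61  6.9   9.  ] T [2.612 1.801 0.094] w50.83 g67.2 t26.45 j6 0.720
yaw-26.20 pos [491.9  19.7 100.4] F [-7.72  8.32  9.96] T [ 2.374  1.962 -0.038] w50.62 g67.4 t26.75 j6 0.745
yaw-24.71 pos [491.9  19.7 100.4] F [-7.58  7.1  11.23] T [2.649 2.122 0.017] w50.66 g67.5 t27.05 j6 0.772
```

```bash

python3 -m pendant '[[0,0,0,0,0,-1.2,0.03],[0,0,0,0,0,0,0.03],[0,0,0,0,0,0,0.03]]'>/dev/null; python3 t.py
```

```text
yaw-23.57 pos [491.8  19.6 100.4] F [-6.92  4.74 13.37] T [ 2.166  2.116 -0.31 ] w50.85 g67.6 t27.35 j6 0.792
```

```bash

python3 -m pendant '[[0,0,0,0,0,-1,0.03],[0,0,0,0,0,0,0.03],[0,0,0,0,0,0,0.03]]'>/dev/null; python3 t.py
```

```text
yaw-22.63 pos [491.9  19.5 100.3] F [-4.69  5.39  8.76] T [ 1.834  1.595 -0.467] w50.64 g67.2 t27.65 j6 0.809
```

```bash

python3 -m pendant '[[0,0,0,0,0,-1,0.03],[0,0,0,0,0,0,0.03],[0,0,0,0,0,0,0.03]]'>/dev/null; python3 t.py
```

```text
yaw-21.66 pos [491.9  19.5 100.4] F [-9.12  6.64 11.37] T [ 2.32   2.481 -0.58 ] w50.53 g68.1 t27.95 j6 0.826
```

```bash

python3 -m pendant '[[0,0,0,0,0,-1,0.03],[0,0,0,0,0,0,0.03],[0,0,0,0,0,0,0.03]]'>/dev/null; python3 t.py
```

```text
yaw-20.69 pos [491.8  19.5 100.4] F [-10.35   4.61  12.01] T [ 2.12   2.384 -0.752] w50.53 g68.1 t28.25 j6 0.843
```

The stop is confirmed: torque rose steadily at about 0.15 N m/° to 0.75 N m, six clicks at about 24° each. Now I'll turn clockwise to yaw −122°, which is four clicks.

```bash

python3 -m pendant '[[0,0,0,0,0,3,0.03],[0,0,0,0,0,3,0.03],[0,0,0,0,0,3,0.03],[0,0,0,0,0,3,0.03],[0,0,0,0,0,3,0.03],[0,0,0,0,0,2.3,0.03],[0,0,0,0,0,0,0.03],[0,0,0,0,0,0,0.03]]'>/dev/null; python3 t.py
python3 -m pendant '[[0,0,0,0,0,3,0.03],[0,0,0,0,0,3,0.03],[0,0,0,0,0,0,0.03],[0,0,0,0,0,0,0.03]]'>/dev/null; python3 t.py
python3 -m pendant '[[0,0,0,0,0,3,0.03],[0,0,0,0,0,3,0.03],[0,0,0,0,0,0,0.03],[0,0,0,0,0,0,0.03]]'>/dev/null; python3 t.py
python3 -m pendant '[[0,0,0,0,0,3,0.03],[0,0,0,0,0,3,0.03],[0,0,0,0,0,0,0.03],[0,0,0,0,0,0,0.03]]'>/dev/null; python3 t.py
python3 -m pendant '[[0,0,0,0,0,3,0.03],[0,0,0,0,0,3,0.03],[0,0,0,0,0,0,0.03],[0,0,0,0,0,0,0.03]]'>/dev/null; python3 t.py
python3 -m pendant '[[0,0,0,0,0,3,0.03],[0,0,0,0,0,3,0.03],[0,0,0,0,0,0,0.03],[0,0,0,0,0,0,0.03]]'>/dev/null; python3 t.py
python3 -m pendant '[[0,0,0,0,0,3,0.03],[0,0,0,0,0,3,0.03],[0,0,0,0,0,0,0.03],[0,0,0,0,0,0,0.03]]'>/dev/null; python3 t.py
python3 -m pendant '[[0,0,0,0,0,3,0.03],[0,0,0,0,0,3,0.03],[0,0,0,0,0,3,0.03],[0,0,0,0,0,3,0.03],[0,0,0,0,0,0,0.03],[0,0,0,0,0,0,0.03]]'>/dev/null; python3 t.py
python3 -m pendant '[[0,0,0,0,0,3,0.03],[0,0,0,0,0,3,0.03],[0,0,0,0,0,0,0.03],[0,0,0,0,0,0,0.03]]'>/dev/null; python3 t.py
```

```text
yaw-37.78 pos [492.1  19.9 100.4] F [-7.2   8.47 10.75] T [2.718 1.824 0.058] w50.32 g67.3 t29.05 j6 0.543
yaw-43.84 pos [492.2  19.9 100.4] F [-8.69  7.25 18.11] T [ 2.91   2.254 -0.107] w50.82 g68.5 t29.45 j6 0.438
yaw-49.81 pos [492.3  20.  100.4] F [-6.22  8.24  9.24] T [ 2.521  1.763 -0.072] w50.26 g67.7 t29.85 j6 0.333
yaw-55.73 pos [492.4  20.1 100.4] F [-5.33  7.41  9.01] T [2.267 1.626 0.168] w50.46 g67.0 t30.25 j6 0.230
yaw-61.77 pos [492.6  20.1 100.4] F [-8.    8.2  10.52] T [2.64  1.773 0.081] w50.84 g67.9 t30.65 j6 0.124
yaw-67.82 pos [492.7  20.  100.4] F [-8.55  8.2  14.6 ] T [ 2.687  1.584 -0.204] w50.76 g68.4 t31.05 j6 0.019
yaw-73.80 pos [492.8  20.1 100.4] F [-5.1   7.06  8.44] T [ 2.305  1.425 -0.111] w50.27 g67.3 t31.45 j6 -0.086
yaw-85.75 pos [493.   20.2 100.4] F [-5.81  8.27 12.38] T [2.596 1.378 0.015] w50.30 g67.8 t32.05 j6 -0.295
yaw-91.81 pos [493.2  20.  100.4] F [-5.47  6.54  9.79] T [ 2.031  1.351 -0.146] w50.22 g67.6 t32.45 j6 -0.400
```

```bash

python3 -m pendant '[[0,0,0,0,0,3,0.03],[0,0,0,0,0,3,0.03],[0,0,0,0,0,3,0.03],[0,0,0,0,0,3,0.03],[0,0,0,0,0,0,0.03],[0,0,0,0,0,0,0.03]]'>/dev/null; python3 t.py
python3 -m pendant '[[0,0,0,0,0,3,0.03],[0,0,0,0,0,3,0.03],[0,0,0,0,0,0,0.03],[0,0,0,0,0,0,0.03]]'>/dev/null; python3 t.py
python3 -m pendant '[[0,0,0,0,0,3,0.03],[0,0,0,0,0,3,0.03],[0,0,0,0,0,3,0.03],[0,0,0,0,0,3.2,0.03],[0,0,0,0,0,0,0.03],[0,0,0,0,0,0,0.03],[0,0,0,0,0,0,0.03]]'>/dev/null; python3 t.py
```

```text
yaw-103.69 pos [493.4  20.2 100.4] F [-3.75  8.38  9.43] T [2.433 1.238 0.245] w50.32 g66.9 t33.05 j6 -0.608
yaw-109.74 pos [493.5  20.  100.5] F [-4.28  7.47  8.54] T [ 2.083  0.892 -0.011] w50.74 g67.1 t33.45 j6 -0.713
yaw-121.97 pos [493.7  19.9 100.4] F [-2.79  5.01 10.54] T [ 1.553  0.759 -0.107] w50.93 g67.4 t34.15 j6 -0.927
```

```bash

python3 -m pendant '[[0,0,0,0,0,0,0.06],[0,0,0,0,0,0,0.075],[0,0,0,0,0,0,0.08],[0,0,0,0,0,0,0.08],[0,0,0,0,0,0,0.08]]'; python3 t.py
python3 -m pendant '[[0,0,-0.01,0,0,0,0.08],[0,0,-0.02,0,0,0,0.08],[0,0,-0.03,0,0,0,0.08],[0,0,-0.03,0,0,0,0.08],[0,0,-0.03,0,0,0,0.0],[0,0,0,0,0,0,0],[0,0,0,0,0,0,0],[0,0,0,0,0,0,0],[0,0,0,0,0,0,0]]'; python3 t.py
```

```text
clock: 34.65
position: [493.7, 19.3, 100.1]
ee_rot: [-0.485, 0.875, -0.0, -0.0]
contact_force: [0.0, 0.3, -0.3]
gripper_width: 80.0
grasp_force: 0.0
yaw-122.01 pos [493.7  19.3 100.1] F [ 0.03  0.27 -0.27] T [ 0.013 -0.026  0.009] w79.95 g0.0 t34.65 j6 -0.927
clock: 35.55
position: [493.2, 19.3, 219.3]
ee_rot: [-0.485, 0.875, 0.0, -0.001]
contact_force: [-0.9, 0.6, -0.1]
gripper_width: 6.9
grasp_force: 0.0
yaw-122.01 pos [493.2  19.3 219.3] F [-0.92  0.6  -0.06] T [0.001 0.016 0.006] w6.89 g0.0 t35.55 j6 -0.927
```

```bash

python3 -m pendant '[[0.0222,-0.0192,0,0,0,0,0],[0.0222,-0.0192,0,0,0,0,0],[0.0222,-0.0191,0,0,0,0,0],[0.0222,-0.0191,0,0,0,0,0],[0,0,0.03,0,0,0,0],[0,0,0.03,0,0,0,0],[0,0,0.03,0,0,0,0],[0,0,0,0,0,0,0],[0,0,0,0,0,0,0],[0,0,0,0,0,0,0]]'; python3 t.py
python3 - <<'E'
from h import *
grab('side','s3.png'); d=grab('scene','c3.png')
a=cv2.imread('pics/s3.png')[110:270,180:400]; b=cv2.imread('pics/c3.png')[80:300,130:350]
cv2.imwrite('pics/p3.png',np.hstack([cv2.resize(a,(400,291)),cv2.resize(b,(291,291))]))
E
```

```text
clock: 36.55
position: [512.9, -96.3, 131.7]
ee_rot: [-0.485, 0.874, -0.001, 0.001]
contact_force: [-0.0, -0.4, 0.3]
gripper_width: 0.1
grasp_force: 0.0
yaw-121.96 pos [512.9 -96.3 131.7] F [-0.03 -0.39  0.26] T [ 0.035 -0.008 -0.024] w0.15 g0.0 t36.55 j6 -0.684
```

View pics/p3.png

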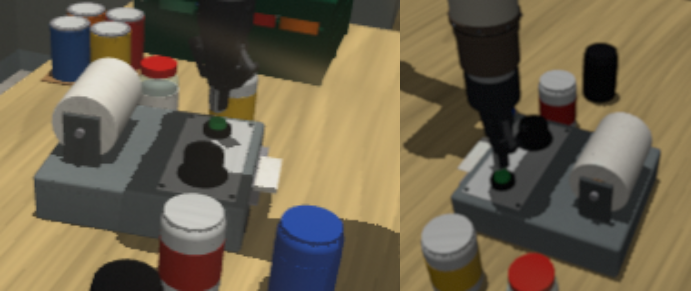

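The closed fingertips stand directly above the green button, at (216,125) in the left crop and (502,178) in the right. The cans are where they were. Pressing now.

```bash

python3 -m pendant '[[0,0,0.006,0,0,0,0],[0,0,0.006,0,0,0,0],[0,0,0.003,0,0,0,0],[0,0,0.002,0,0,0,0],[0,0,0,0,0,0,0]]' | grep -E 'pos|force'
python3 -m pendant '[[0,0,0.002,0,0,0,0],[0,0,0.0015,0,0,0,0],[0,0,0,0,0,0,0]]'| grep -E 'pos|force'
```

```text
position: [511.7, -96.3, 113.3]
contact_force: [-1.3, 2.3, 3.3]
grasp_force: 1.8
position: [511.8, -96.3, 111.0]
contact_force: [-3.6, 2.3, 11.0]
grasp_force: 5.3
```

```bash

python3 -m pendant '[[0,0,0.001,0,0,0,0],[0,0,0.0005,0,0,0,0],[0,0,0,0,0,0,0],[0,0,0,0,0,0,0]]' | grep -E 'pos|force'
python3 -m pendant '[[0,0,-0.01,0,0,0,0],[0,0,-0.03,0,0,0,0],[0,0,-0.04,0,0,0,0],[0,0,-0.04,0,0,0,0],[0,0,0,0,0,0,0],[0,0,0,0,0,0,0],[0,0,0,0,0,0,0]]'| grep -E 'pos|force'
```

```text
position: [511.8, -96.3, 110.8]
contact_force: [-7.1, 3.0, 19.1]
grasp_force: 9.3
position: [511.0, -96.4, 227.0]
contact_force: [-0.3, -0.7, 0.5]
grasp_force: 0.0
```

```bash
python3 -c "
from bench import arm
print(arm.job_done())"
```

```text
the job is handed in; nothing more can be done
None
```

I turned the selector six clicks anticlockwise to its stop, peaking at about 0.75 N m. I then turned it four clicks clockwise, let go, pressed the green button fully in (19 N, bottomed) and released it. The job is handed in but gave no verdict, and the setting itself rests on the torque and angle readings because the pin is hidden.

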